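# Make up two shear-test kits from stock

### The job

Make up two kits from the stock in the middle of the table. The long tray gets a plain grey porous disc in the place next to its carrying tab, the brass loading pad in the middle place and the white tub with the blue lid in the last place; the short tray gets the other porous disc in the place next to its tab and the lidded aluminium tin in the other place. Set each thing upright and centred on the black circle of its place, without dropping it, and leave the ribbed brass plate, the steel ring and the caliper where they are.

Things in the scene. Friction and masses are not known exactly. Their poses are not given: they have to be found in the camera images.
- disc_1: plain grey sintered porous disc, 60 mm across and 8 mm thick, lying flat; origin at the centre of its underside, z up. The two porous discs are alike and interchangeable
- disc_2: plain grey sintered porous disc, 60 mm across and 8 mm thick, lying flat; origin at the centre of its underside, z up. The two porous discs are alike and interchangeable
- loading_pad: brass loading pad standing on its flange: round flange 59 mm across and 12 mm high, with a boss 26 mm across on top up to 26 mm; about 0.3 kg; origin at the centre of the underside, z up; can be held by the flange or the boss
- grease_tub: closed white plastic tub with a blue screw lid, standing: body 55 mm across up to 34 mm, lid 60 mm across from 34 to 48 mm height; about 0.12 kg; origin at the centre of the underside, z up
- sample_tin: round aluminium tin with its lid on, standing: body 54 mm across up to 30 mm, lid 56 mm across from 30 to 40 mm height; about 0.11 kg; origin at the centre of the underside, z up
- long_tray: low grey tray fixed to the table, 242 x 120 mm, carrying tab (22 mm out) on one short end. Origin mid-underside, z up, y along it towards the tab, x across. Floor top 4 mm up; rim 10 mm high, 4 mm thick; 3 mm high ribs between places. Three places in a row, each a black circle 64 mm across, centres at x = 0, y = +78 mm (next to the tab), 0 (middle) and -78 mm (last)
- short_tray: low grey tray fixed to the table, 164 x 120 mm, carrying tab (22 mm out) on one short end. Origin mid-underside, z up, y along it towards the tab, x across. Floor top 4 mm up; rim 10 mm high, 4 mm thick; 3 mm high ribs between places. Two places in a row, each a black circle 64 mm across, centres at x = 0, y = +39 mm (next to the tab) and -39 mm (the other)
- grid_plate: bystander: brass disc with ribs on its top, 60 mm across, 7 mm high, at the far right of the stock, not part of the kits; origin at the centre of its underside
- cutter_ring: bystander: open steel ring, 70 mm across, 30 mm high, beyond the stock; origin at the centre of its underside
- caliper: bystander: steel vernier caliper lying flat at the far right, 64 x 173 x 10 mm; origin under its middle
There are look-alikes about, which are no part of the job. Leave any red look-alike of the disc_1 alone.

How it is judged:
By the outcome, as a careful person would: the job done as asked, in the order asked, and still so for the second after the job is handed in, with the robot touching nothing.
It also fails if it takes over 109 s, if anything falls off the work surface, if the arm or the gripper's body presses on something with over 40 N, if the wrist force passes 120 N, or if a joint passes its speed limit or range.

### The arm

A 6-joint arm with a two-finger parallel gripper is mounted at the origin on a cart in front of the work surface, level with it; the furniture and walls round the work are solid. World frame = base frame: x ahead of the robot, y to its left, z up, the work surface at z = 0. Lengths are in m, angles in rad, forces in N, time in s.
With the tool pointing down it reaches from about 0.35 to 0.875 m from the base axis. Payload 4.2 kg.
Tool frame: the origin (TCP) lies on the centre line of the jaws, within the pads' length; the fingertips stand 22 mm ahead of it and the grasp point (between the pads) lies 3 mm ahead of it; z points along the fingers, y is the line along which they close (so a half turn about z gives the same grasp; the last joint's range is limited). The gripper opens to 85 mm and grips with 20 to 120 N. Pads are 22 mm wide; open, the fingers measure 114 mm over their backs; the gripper's body (76 mm by 85 mm) begins 54 mm behind the grasp point. The pads swing forward as they close: fully open they stand 13 mm farther back than shut.
Start: joints at [1.537, 0.385, 0.008, 0, -1.194, -0.259], TCP at [0.18, 0.598, 0.253] pointing down, gripper open.
Joint ranges: [-3.14, 3.14], [-1.21, 2.06], [-1.07, 1.41], [-3.16, 2.05], [-2.99, -0.16], [-3.1, 3.1]. Speed limits (rad/s): [2.79, 2.79, 3.14, 3.14, 3.14, 3.14].

### API

Orientations are given as a unit quaternion [w, x, y, z].
In Python, from plant import manip, vision, models gives the robot as it stands.
- The arm moves only by the shell command python3 -m jog 'ROWS' [FORCE]. ROWS is JSON, a list that holds one entry, the list of rows, each a list of 5 numbers: the closure, from 0 (fully open) to 1 (shut), then the shift along the tool's x, y, z normalised to -1 to 1, where 1 is 0.03 m, then the turn about the tool's z normalised to -1 to 1, where 1 is 8 degrees. A call has 1 to 20 rows; each row shifts and turns the commanded pose from where the row before left it, along the tool's axes as they then stand; what a row does not reach is not made up. A row lasts 1/10 s, in which the tool goes at most 50 mm and 8.59 degrees, less where a joint would pass 70% of its speed; a pose out of reach is approached as far as the arm can. A call with a number of a shift or a turn outside -1 to 1 is refused whole. A call with a gripper value outside its range is refused whole. The fingers move at their own pace and stop on an object; FORCE is the grip in N (left out, the last holds). Time passes only in rows, so rows that do not move let the fingers close. It gives the time, the measured TCP pose, the force, the opening and the grip force at its end, in the units of the state.
- manip.read_state(): the state, without advancing time (a new reading comes with each control period).
- vision.snapshot(name): name is "scene" or "top"; returns the picture (400x640x3 uint8, red, green, blue); there is no depth.
- vision.camera_info(name): a dict with "camera_matrix" (3x3 intrinsics, pixels), "extrinsics" (4x4, takes a point from world to camera coordinates). Camera axes: x right, y down, z forward; pixel columns grow to the right and rows downward; lengths in m; the calibration is good to about 2 mm. A picture is of the moment at which its call begins. camera_info takes no time and is no camera call.
- manip.finish_job(): hands the job in; it is judged then, once.
Trained networks look in the newest picture that a camera, given by its name, has taken for a name from the list of things; names that differ only in an ending like _2 or _b are one class to them, and where a whole thing is asked for, a point or a joint stands for the part that bears it (a point fixed in the world has none). Each returns a list of dicts, best first, with "conf" (0 to 1); they miss things now and then, are a little off and sometimes report something else, mostly with a low value. They report only what shows in the picture. A call takes as long as a camera call. They do not tell look-alikes from the thing itself.
- models.trace(camera, thing): "region" (400x640 bool, what is visible of it) and "at" ([column, row] in pixels, amid what is visible of it).
- models.mark_of(camera, thing): "at" ([column, row] in pixels: a listed point, or the origin of a listed thing).
The state is a dict: "t": time; "joint_pos": joint angles; "joint_velocities": joint speeds; "effort": joint torques, N m; "position": TCP position; "orientation": TCP orientation; "force": force on the tool from outside, world axes, zero at the start; "moment": the same for the moment, N m; "finger_gap": finger opening in m; "grip_force": force on a finger pad.
Only numpy, scipy, OpenCV 4.12 (cv2) and the standard library are available. Lean on these libraries where they do the work, as an engineer would, in place of code of your own. Each camera call takes 0.05 s, during which the arm holds its last target. There are 200 camera calls.

## Working session

There is one attempt and no reset: what is moved stays moved. The work goes in short steps, Python scripts to look and compute and a shell command to move; the robot and the scene stay as the last step left them, time stands still between calls to the robot, and variables do not carry over. Pictures are saved under pics/ and viewed, at most 14 in all, crops included, and the job is handed in when it is done.

```bash
mkdir -p pics; ls; python3 - <<'E'
from plant import manip, vision, models
import cv2,numpy as np
for n in("scene","top"):
    im=vision.snapshot(n); cv2.imwrite(f"pics/{n}0.png",im[:,:,::-1])
    ci=vision.camera_info(n); print(n,np.round(ci["camera_matrix"],1).tolist(),np.round(ci["extrinsics"],3).tolist())
s=manip.read_state(); print({k:np.round(v,3).tolist() for k,v in s.items()})
E
```

```text
pics
scene [[370.4, 0.0, 317.4], [0.0, 370.4, 195.2], [0.0, 0.0, 1.0]] [[0.587, -0.809, -0.009, -0.266], [-0.456, -0.322, -0.83, 0.248], [0.669, 0.491, -0.558, 0.7], [0.0, 0.0, 0.0, 1.0]]
top [[475.7, 0.0, 313.9], [0.0, 475.7, 194.7], [0.0, 0.0, 1.0]] [[-0.019, -1.0, 0.003, 0.01], [-0.984, 0.018, -0.176, 0.511], [0.176, -0.007, -0.984, 1.173], [0.0, 0.0, 0.0, 1.0]]
{'t': 0.1, 'joint_pos': [1.537, 0.385, 0.007, -0.0, -1.194, -0.259], 'joint_velocities': [-0.0, -0.0, 0.004, 0.002, 0.002, 0.001], 'effort': [-0.001, -39.332, 18.893, 4.198, -0.003, 0.0], 'position': [0.18, 0.598, 0.252], 'orientation': [0.001, 0.989, -0.146, -0.0], 'force': [-0.448, 0.086, -0.23], 'moment': [0.007, -0.013, 0.045], 'grip_force': 0.0, 'finger_gap': 0.085}
```

View pics/top0.png

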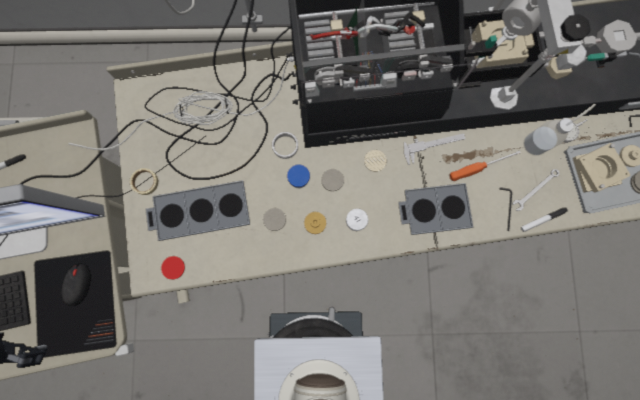

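View pics/scene0.png

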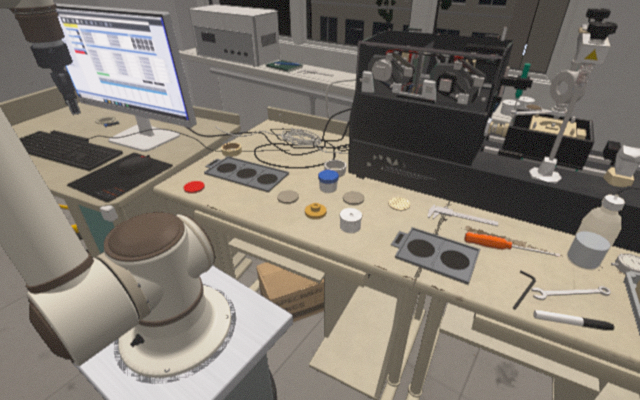

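Top view: long tray's tab is at left (151,218), with places at (172,215), (202,210) and (231,205). Short tray's tab is at (404,213), with places at (424,210) and (453,207). Grey discs are at (275,219) and (332,180), pad at (315,222), tub at (299,176), tin at (357,219). The red look-alike is at (173,267), the ribbed plate at (375,160).

```bash
cat > h.py <<'E'
from plant import manip, vision, models
import cv2,numpy as np
from scipy.optimize import least_squares
PROF={"disc_1":[(30,0),(30,8)],"loading_pad":[(29.5,0),(29.5,12),(13,12),(13,26)],
"grease_tub":[(27.5,0),(27.5,34),(30,34),(30,48)],"sample_tin":[(27,0),(27,30),(28,30),(28,40)],"grid_plate":[(30,0),(30,7)],"spot":[(32,0)],"cutter_ring":[(35,0),(35,30)]}
A=np.linspace(0,2*np.pi,60)
def proj(c,P):
    i=vision.camera_info(c);E=np.array(i["extrinsics"]);K=np.array(i["camera_matrix"])
    q=(np.atleast_2d(P)@E[:3,:3].T+E[:3,3])@K.T
    return q[:,:2]/q[:,2:]
def unproj(c,uv,z):
    i=vision.camera_info(c);E=np.array(i["extrinsics"]);K=np.array(i["camera_matrix"])
    d=E[:3,:3].T@np.linalg.inv(K)@np.array([*uv,1]);o=-E[:3,:3].T@E[:3,3]
    return (o+d*(z-o[2])/d[2])[:2]
def cen(c,name,xy,z0):
    # silhouette centroid of the stacked profile (union of frusta)
    S=8;ps=[proj(c,np.c_[xy[0]+r*1e-3*np.cos(A),xy[1]+r*1e-3*np.sin(A),np.full(60,z0+z*1e-3)]) for r,z in PROF[name]]
    o=np.floor(ps[0].mean(0))-60;m=np.zeros((120*S,120*S),np.uint8)
    for k in range(max(1,len(ps)-1)):
        h=cv2.convexHull(np.float32(np.vstack(ps[k:k+2])));cv2.fillPoly(m,[np.int32(np.round((h-o+.5)*S))],1)
    M=cv2.moments(m,True);return np.array([M["m10"]/M["m00"],M["m01"]/M["m00"]])/S-.5+o, M["m00"]/S/S
def locate(c,name,region,z0=0.0):
    v,u=np.nonzero(region);t=np.array([u.mean(),v.mean()]);xy=unproj(c,t,z0+PROF[name][-1][1]/2e3)
    for _ in range(4):
        p,a=cen(c,name,xy,z0);xy=xy+unproj(c,t,z0)-unproj(c,p,z0)
    return xy,len(u)/a
def blobs(c,im,lo=60,amin=150,amax=900):
    g=im.max(2);n,l,s,ce=cv2.connectedComponentsWithStats((g<lo).astype(np.uint8))
    return [(l==i) for i in range(1,n) if amin<s[i,4]<amax and s[i,4]>.65*s[i,2]*s[i,3]]
E
python3 - <<'E'
from h import *
for c in("top","scene"):
    im=vision.snapshot(c)
    for n in("disc_1","loading_pad","grease_tub","sample_tin"):
        for d in models.trace(c,n):
            if d["conf"]<.3: continue
            xy,a=locate(c,n,d["region"]); print(c,n,round(d["conf"],2),np.round(d["at"]),np.round(xy,4),"area",round(a,2))
    for b in blobs(c,im,50):
        xy,a=locate(c,"spot",b,.004)
        if .7<a<1.3: v,u=np.nonzero(b);print(c,"spot",np.round([u.mean(),v.mean()],1),np.round(xy,4),round(a,2))
E
```

```text
top disc_1 0.88 [330. 182.] [ 0.5582 -0.0484] area 0.86
top disc_1 0.69 [173. 264.] [0.3348 0.369 ] area 0.88
top disc_1 0.6 [275. 217.] [0.4557 0.1067] area 0.96
top loading_pad 0.83 [316. 220.] [4.441e-01 4.000e-04] area 0.92
top loading_pad 0.66 [358. 222.] [ 0.4502 -0.1087] area 0.94
top grease_tub 0.58 [297. 176.] [0.5641 0.041 ] area 0.91
top sample_tin 0.7 [357. 221.] [ 0.4481 -0.1073] area 0.89
top sample_tin 0.38 [199. 210.] [0.4789 0.3007] area 9.8
top spot [230.4 204.8] [0.4955 0.221 ] 0.85
top spot [452.7 206.8] [ 0.479  -0.3654] 0.84
top spot [201.  210.1] [0.4826 0.2983] 0.85
top spot [423.5 210.3] [ 0.4712 -0.2877] 0.85
top spot [171.6 215.3] [0.4702 0.3751] 0.85
scene disc_1 0.69 [288. 197.] [0.4542 0.1032] area 0.9
scene disc_1 0.49 [351. 199.] [ 0.5552 -0.0501] area 0.96
scene loading_pad 0.68 [316. 213.] [ 0.4422 -0.0038] area 0.85
scene grease_tub 0.76 [332. 181.] [0.5621 0.0408] area 0.94
scene sample_tin 0.97 [350. 220.] [ 0.4446 -0.1081] area 0.88
```

```bash
python3 - <<'E'
import cv2
im=cv2.imread("pics/top0.png")[140:285,130:400]
cv2.imwrite("pics/crop1.png",cv2.resize(im,None,fx=2.9,fy=2.9,interpolation=cv2.INTER_CUBIC))
E
```

```text
(no output)
```

View pics/crop1.png

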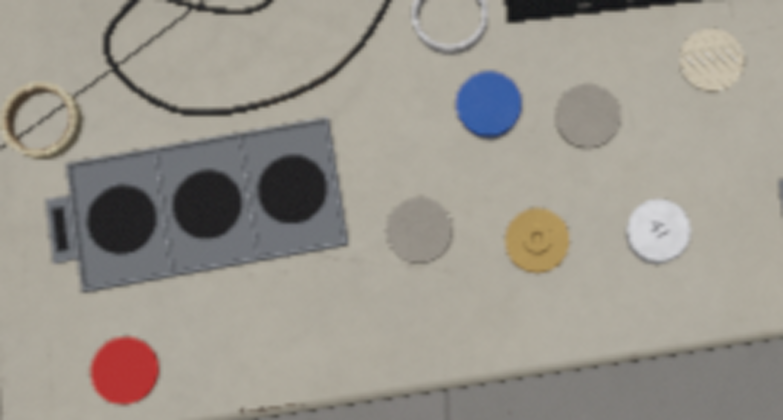

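Candidates for disc: red (173,267), ribbed brass (375,160), plain grey (275,219) and (332,180). The two plain grey ones fit, as the crop shows; the red and the ribbed are left alone. I'll refine positions with my own colour segmentation of the same picture and work out the first move.

```bash
cat >> h.py <<'E'
def seg(c,name,im,px,z0=0.0,R=24,inner=19):
    u0,v0=map(int,px);L=cv2.cvtColor(im,cv2.COLOR_RGB2LAB).astype(float)
    V,U=np.mgrid[:400,:640];r=np.hypot(U-u0,V-v0)
    D=np.linalg.norm(L-np.median(L[(r>inner)&(r<R)],0),axis=2)
    th=.5*np.median(D[r<7]) if name!="loading_pad" else 12
    m=((D>th)&(r<inner)).astype(np.uint8);m=cv2.morphologyEx(m,cv2.MORPH_OPEN,np.ones((3,3)))
    cs,_=cv2.findContours(m,0,1);k=max(cs,key=cv2.contourArea);o=np.zeros_like(m);cv2.fillPoly(o,[cv2.convexHull(k)],1)
    return locate(c,name,o>0,z0)
def plan(x,y,z,yaw):
    """tool-axes rows total after turning so that tool y is at world angle yaw (deg)"""
    from scipy.spatial.transform import Rotation as Ro
    s=manip.read_state();w=s["orientation"];M=Ro.from_quat([*w[1:],w[0]]).as_matrix()
    now=np.degrees(np.arctan2(M[1,1],M[0,1]));turn=-((yaw-now+180)%360-180);a=np.radians(yaw)
    ty=np.array([np.cos(a),np.sin(a)]);tx=np.array([-ty[1],ty[0]])*-1 if False else np.array([ty[1]*-1,ty[0]])
    # tool z down: x = y cross z
    tx=np.cross([ty[0],ty[1],0],[0,0,-1])[:2];d=np.array([x,y])-s["position"][:2]
    print("turn",np.round(turn/8,3),"then x,y,z units",np.round([d@tx/.03,d@ty/.03,(s["position"][2]-z)/.03],3),"tilt",np.round(M[2],3),"yaw",round(now,2))
E
python3 - <<'E'
from h import *
im=cv2.imread("pics/top0.png")[:,:,::-1].copy()
for n,p in(("disc_1",(275,219)),("disc_1",(332,180)),("loading_pad",(315,222)),("grease_tub",(298,176)),("sample_tin",(357,219))):
    print(n,*np.round(seg("top",n,im,p),4))
for p in((172,215),(201,210),(230,205),(424,210),(453,207)): print("spot",*np.round(seg("top","spot",im,p,.004,R=19,inner=17),4))
plan(.4557,.1067,.12,-170.7)
E
```

```text
Traceback (most recent call last):
ValueError: setting an array element with a sequence. The requested array has an inhomogeneous shape after 1 dimensions. The detected shape was (2,) + inhomogeneous part.
```

```bash
sed -i 's/    return locate(c,name,o>0,z0)/    xy,a=locate(c,name,o>0,z0);return np.round([*xy,a],4)/; s/;tx=np.array(\[-ty.*$//' h.py
python3 - <<'E'
from h import *
im=cv2.imread("pics/top0.png")[:,:,::-1].copy()
for n,p in(("disc_1",(275,219)),("disc_1",(332,180)),("loading_pad",(315,222)),("grease_tub",(298,176)),("sample_tin",(357,219))):
    print(n,seg("top",n,im,p))
for p in((172,215),(201,210),(230,205),(424,210),(453,207)): print("spot",seg("top","spot",im,p,.004,R=19,inner=17))
plan(.4557,.1067,.12,-170.7)
E
```

```text
disc_1 [0.4542 0.1053 1.0634]
disc_1 [ 0.5571 -0.0487  1.0578]
loading_pad [ 4.4300e-01 -3.0000e-04  1.0415e+00]
grease_tub [0.5632 0.0406 0.9122]
sample_tin [ 0.4495 -0.1087  0.8504]
spot [0.4707 0.375  0.9563]
spot [0.4826 0.2985 0.9524]
spot [0.4952 0.2213 0.9642]
spot [ 0.4716 -0.2875  0.9633]
spot [ 0.4789 -0.3657  0.9593]
turn 7.991 then x,y,z units [17.658 -6.409  4.445] tilt [-0. -0. -1.] yaw -106.77
```

```bash
python3 -m jog '[[[0,0,0,0,1],[0,0,0,0,1],[0,0,0,0,1],[0,0,0,0,1],[0,0,0,0,1],[0,0,0,0,1],[0,0,0,0,1],[0,0,0,0,1],[0,0.98,-0.356,0,0],[0,0.98,-0.356,0,0],[0,0.98,-0.356,0,0],[0,0.98,-0.356,0,0],[0,0.98,-0.356,0,0],[0,0.98,-0.356,0,0],[0,0.98,-0.356,0,0],[0,0.98,-0.356,0,0],[0,0.98,-0.356,0,0],[0,0.98,-0.356,0,0],[0,0.98,-0.356,0,0],[0,0.98,-0.356,0,0]]]'
python3 -c "
from h import *
plan(.4542,.1053,.09,-170.7)"
```

```text
t: 2.6
position: [0.3639, 0.2695, 0.2536]
orientation: [-0.0, 0.762, -0.648, -0.0]
force: [0.4, 0.3, 0.3]
finger_gap: 0.085
grip_force: 0.0
turn -0.007 then x,y,z units [ 5.889 -2.087  5.455] tilt [-0.001 -0.001 -1.   ] yaw -170.76
```

```bash
python3 -m jog '[[[0.15,0.98,-0.348,0.9,0],[0.15,0.98,-0.348,0.9,0],[0.15,0.98,-0.348,0.9,0],[0.15,0.98,-0.348,0.9,0],[0.15,0.98,-0.348,0.9,0],[0.15,0.98,-0.348,0.95,0],[0.15,0,0,0.5,0],[0.15,0,0,0.5,0],[0.15,0,0,0,0],[0.15,0,0,0,0]]]'
python3 - <<'E'
from h import *
plan(.4542,.1053,.022,-170.7)
im=vision.snapshot("scene");cv2.imwrite("pics/s1.png",cv2.resize(im[100:280,200:440],None,fx=3,fy=3,interpolation=cv2.INTER_CUBIC)[:,:,::-1])
E
```

```text
t: 3.6
position: [0.4538, 0.1068, 0.0601]
orientation: [-0.0, 0.762, -0.648, 0.0]
force: [0.9, 0.1, -0.6]
finger_gap: 0.0725
grip_force: 0.0
turn -0.007 then x,y,z units [ 0.051 -0.004  1.27 ] tilt [ 0. -0. -1.] yaw -170.75
```

View pics/s1.png

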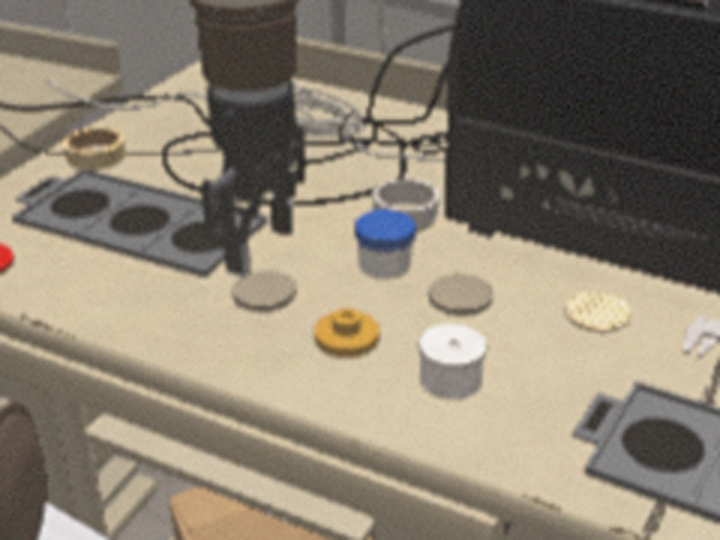

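The gripper is above the near grey disc, its near fingertip at about (279,190). I'll estimate the tip height from that.

```bash
python3 - <<'E'
from h import *
for z in (.02,.03,.04,.05): print(z,proj("scene",[[.4542-.987*.038,.1068-.162*.038,z],[.4542+.987*.038,.1068+.162*.038,z]]).round(1).tolist())
E
```

```text
0.02 [[279.8, 198.6], [293.6, 185.2]]
0.03 [[279.6, 195.6], [293.4, 182.3]]
0.04 [[279.3, 192.5], [293.2, 179.4]]
0.05 [[279.1, 189.4], [293.1, 176.4]]
```

```bash
python3 -m jog '[[[0.17,0.05,0,0.4,0],[0.17,0,0,0.4,0],[0.17,0,0,0.4,0],[0.17,0,0,0.13,0],[0.17,0,0,0,0]]]'
python3 -m jog '[[[0.17,0,0,0.05,0],[0.17,0,0,0.05,0],[0.17,0,0,0,0]]]'
python3 -m jog '[[[0.17,0,0,0.04,0],[0.17,0,0,0.04,0],[0.17,0,0,0,0]]]'
```

```text
t: 4.15
position: [0.454, 0.1055, 0.0203]
orientation: [-0.0, 0.762, -0.648, 0.0]
force: [-0.5, 0.3, 0.5]
finger_gap: 0.071
grip_force: 0.0
t: 4.45
position: [0.4539, 0.1053, 0.0172]
orientation: [-0.0, 0.762, -0.648, 0.0]
force: [-0.7, 0.1, 0.3]
finger_gap: 0.0711
grip_force: 0.0
t: 4.75
position: [0.4537, 0.1051, 0.0144]
orientation: [0.0, 0.762, -0.648, -0.0]
force: [0.2, -0.7, 0.4]
finger_gap: 0.0708
grip_force: 0.0
```

```bash
python3 -m jog '[[[0.25,0,0,0,0],[0.27,0,0,0,0],[0.29,0,0,0,0],[0.33,0,0,0,0],[0.36,0,0,0,0],[0.36,0,0,0,0]]]' 40
python3 -c "
from h import *
plan(.4537,.1051,.06,-170.7)"
```

```text
t: 5.35
position: [0.4546, 0.1052, 0.0175]
orientation: [-0.001, 0.762, -0.647, 0.001]
force: [-4.7, -0.3, 27.1]
finger_gap: 0.0575
grip_force: 42.3
turn 0.006 then x,y,z units [-0.     0.029 -1.416] tilt [ 0.    -0.002 -1.   ] yaw -170.66
```

```bash
python3 -m jog '[[[0.36,0,0,-0.1,0],[0.36,0,0,-0.1,0],[0.36,0,0,-0.4,0],[0.36,0,0,-0.8,0],[0.36,0,0,-0.8,0],[0.36,0,0,-0.3,0],[0.36,0,0,0,0]]]'
python3 - <<'E'
from h import *
im=vision.snapshot("scene");cv2.imwrite("pics/s2.png",cv2.resize(im[130:230,220:360],None,fx=5,fy=5,interpolation=cv2.INTER_CUBIC)[:,:,::-1])
plan(.4707,.375,.07,-170.7)
E
```

```text
t: 6.05
position: [0.4543, 0.1055, 0.0903]
orientation: [-0.001, 0.762, -0.648, 0.0]
force: [0.1, 0.2, -1.1]
finger_gap: 0.057
grip_force: 42.8
turn -0.012 then x,y,z units [-8.786 -2.018  0.641] tilt [-0.  0. -1.] yaw -170.8
```

View pics/s2.png

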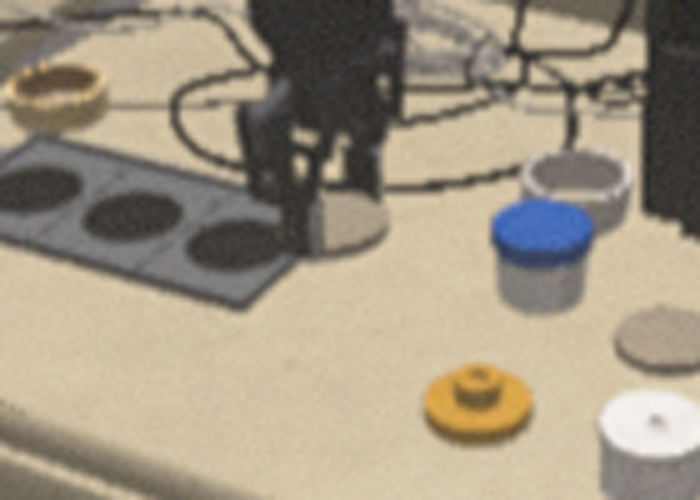

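The disc is held, its right part visible at about (289,175). I'll check for an offset in the grip by overlaying the predicted outline.

```bash
python3 - <<'E'
from h import *
im=cv2.imread("pics/s2.png");
A=np.linspace(0,2*np.pi,80)
for z,col in((.071,(0,0,255)),(.079,(0,255,0))):
    p=proj("scene",np.c_[.4543+.03*np.cos(A),.1055+.03*np.sin(A),np.full(80,z)])
    cv2.polylines(im,[np.int32(((p-[220,130])+.5)*5)],True,col,1)
cv2.imwrite("pics/s3.png",im[100:350,150:500].repeat(2,0).repeat(2,1))
E
```

```text
(no output)
```

View pics/s3.png

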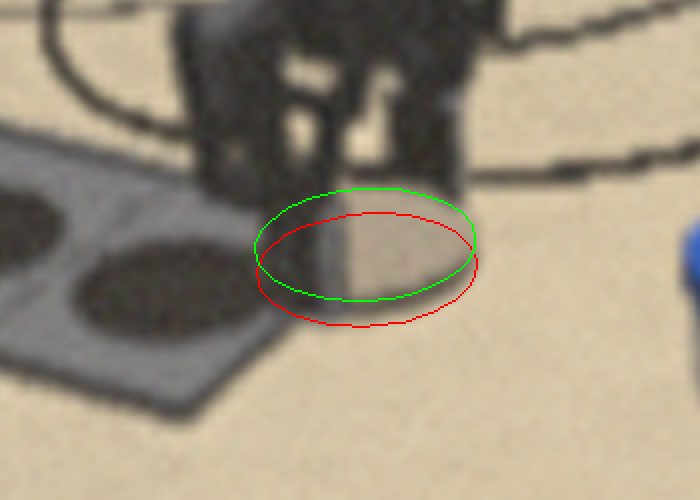

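Held centred, to within about a millimetre. Carrying it to the place next to the tab.

```bash
python3 -m jog '[[[0.36,-0.5,-0.12,0,0],[0.36,-0.98,-0.224,0,0],[0.36,-0.98,-0.224,0,0],[0.36,-0.98,-0.224,0,0],[0.36,-0.98,-0.224,0,0],[0.36,-0.98,-0.224,0,0],[0.36,-0.98,-0.224,0,0],[0.36,-0.98,-0.224,0,0],[0.36,-0.98,-0.224,0,0],[0.36,-0.45,-0.1,0.5,0],[0.36,0,0,0.6,0],[0.36,0,0,0.6,0],[0.36,0,0,0,0],[0.36,0,0,0,0]]]'
python3 -c "
from h import *
plan(.4707,.375,.0225,-170.7)"
```

```text
t: 7.5
position: [0.4706, 0.3752, 0.0373]
orientation: [0.001, 0.762, -0.648, 0.0]
force: [0.9, -0.0, -0.7]
finger_gap: 0.0567
grip_force: 42.9
turn -0.005 then x,y,z units [ 0.006 -0.001  0.493] tilt [ 0.002  0.002 -1.   ] yaw -170.74
```

```bash
python3 -m jog '[[[0.36,0,0,0.25,0],[0.36,0,0,0.15,0],[0.36,0,0,0.09,0],[0.36,0,0,0,0],[0.36,0,0,0,0]]]'
python3 -m jog '[[[0.36,0,0,0.04,0],[0.36,0,0,0,0]]]'
```

```text
t: 8.0
position: [0.4712, 0.3751, 0.0241]
orientation: [-0.0, 0.762, -0.648, 0.0]
force: [0.2, -0.5, -0.6]
finger_gap: 0.0572
grip_force: 42.9
t: 8.2
position: [0.4711, 0.3751, 0.0227]
orientation: [-0.0, 0.762, -0.648, -0.0]
force: [1.1, 0.2, 0.3]
finger_gap: 0.0568
grip_force: 42.9
```

```bash
python3 -m jog '[[[0.36,0,0,0.04,0],[0.36,0,0,0,0]]]'
python3 -m jog '[[[0.36,0,0,0.03,0],[0.36,0,0,0,0]]]'
```

```text
t: 8.4
position: [0.4712, 0.3753, 0.0218]
orientation: [-0.0, 0.762, -0.648, 0.0]
force: [-1.1, 0.3, 3.0]
finger_gap: 0.057
grip_force: 44.3
t: 8.6
position: [0.4712, 0.3753, 0.0218]
orientation: [-0.0, 0.762, -0.648, 0.0]
force: [-1.9, -0.8, 7.6]
finger_gap: 0.0569
grip_force: 47.0
```

```bash
python3 -m jog '[[[0.29,0,0,0,0],[0.24,0,0,0,0],[0.2,0,0,0,0],[0.2,0,0,0,0],[0.2,0,0,-0.2,0],[0.2,0,0,-0.5,0],[0.2,0,0,-1,0],[0.2,0,0,-1,0],[0.2,0,0,-0.3,0]]]'
python3 -c "
from h import *
plan(.443,-.0003,.055,-170.7)"
```

```text
t: 9.5
position: [0.4725, 0.3766, 0.1144]
orientation: [-0.003, 0.762, -0.648, 0.0]
force: [1.4, 0.8, -0.3]
finger_gap: 0.0678
grip_force: 0.0
turn -0.004 then x,y,z units [12.24   3.     1.981] tilt [-0.004 -0.005 -1.   ] yaw -170.73
```

```bash
python3 -m jog '[[[0.17,0.94,0.231,0,0],[0.17,0.94,0.231,0,0],[0.17,0.94,0.231,0,0],[0.17,0.94,0.231,0,0],[0.17,0.94,0.231,0,0],[0.17,0.94,0.231,0,0],[0.17,0.94,0.231,0,0],[0.17,0.94,0.231,0,0],[0.17,0.94,0.231,0,0],[0.17,0.94,0.231,0,0],[0.17,0.94,0.231,0.2,0],[0.17,0.94,0.231,0.5,0],[0.17,0.94,0.231,0.6,0],[0.17,0,0,0.5,0],[0.17,0,0,0.2,0],[0.17,0,0,0,0]]]'
python3 - <<'E'
from h import *
im=vision.snapshot("top");cv2.imwrite("pics/t4.png",cv2.resize(im[140:290,130:400],None,fx=2.9,fy=2.9,interpolation=cv2.INTER_CUBIC)[:,:,::-1])
print("disc now",seg("top","disc_1",im,(171,214),.004,R=17,inner=16))
plan(.443,-.0003,.018,-170.7)
E
```

```text
t: 11.1
position: [0.4405, -0.0013, 0.0498]
orientation: [0.001, 0.762, -0.648, -0.0]
force: [0.5, 0.3, 0.3]
finger_gap: 0.0707
grip_force: 0.0
disc now [0.4712 0.3749 1.0566]
turn -0.005 then x,y,z units [-0.009 -0.067  1.082] tilt [ 0.  0. -1.] yaw -170.74
```

View pics/t4.png

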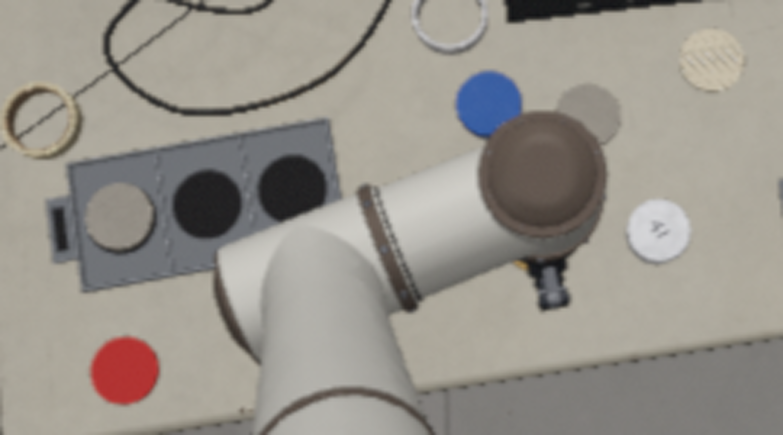

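Disc sits centred in the tab place (crop 120,216), measured within 0.6 mm. Now the pad.

```bash
python3 -m jog '[[[0.17,0,-0.067,0.35,0],[0.17,0,0,0.35,0],[0.17,0,0,0.28,0],[0.17,0,0,0,0],[0.25,0,0,0,0],[0.29,0,0,0,0],[0.33,0,0,0,0],[0.37,0,0,0,0],[0.37,0,0,0,0]]]' 60
```

```text
t: 12.05
position: [0.4429, -0.0009, 0.022]
orientation: [-0.0, 0.762, -0.648, 0.0]
force: [-2.6, 0.8, 7.0]
finger_gap: 0.0563
grip_force: 62.0
```

```bash
python3 -m jog '[[[0.37,0,0,-0.1,0],[0.37,0,0,-0.5,0],[0.37,0,0,-0.8,0],[0.37,0,0,-0.9,0],[0.37,0,0,-0.2,0],[0.37,0,0,0,0]]]'
python3 -c "
from h import *
plan(.4826,.2985,.0263,-170.7)"
```

```text
t: 12.65
position: [0.4431, -0.0007, 0.0967]
orientation: [-0.001, 0.762, -0.648, 0.0]
force: [0.1, -0.5, -4.3]
finger_gap: 0.0561
grip_force: 64.7
turn -0.013 then x,y,z units [-9.63  -2.912  2.345] tilt [-0.001 -0.002 -1.   ] yaw -170.8
```

```bash
python3 -m jog '[[[0.37,-0.5,-0.15,0,0],[0.37,-0.96,-0.29,0,0],[0.37,-0.96,-0.29,0,0],[0.37,-0.96,-0.29,0,0],[0.37,-0.96,-0.29,0,0],[0.37,-0.96,-0.29,0,0],[0.37,-0.96,-0.29,0,0],[0.37,-0.96,-0.29,0,0],[0.37,-0.96,-0.29,0,0],[0.37,-0.96,-0.29,0,0],[0.37,-0.49,-0.152,0.4,0],[0.37,0,0,0.6,0],[0.37,0,0,0.6,0],[0.37,0,0,0.3,0],[0.37,0,0,0,0]]]'
python3 -c "
from h import *
plan(.4826,.2985,.0263,-170.7)"
```

```text
t: 14.15
position: [0.4814, 0.2965, 0.0362]
orientation: [0.003, 0.761, -0.648, -0.0]
force: [-0.3, -0.4, -2.9]
finger_gap: 0.056
grip_force: 64.6
turn -0.016 then x,y,z units [-0.061 -0.05   0.33 ] tilt [ 0.004  0.005 -1.   ] yaw -170.83
```

```bash
python3 -m jog '[[[0.37,0,0,0.15,0],[0.37,0,0,0.08,0],[0.37,0,0,0,0],[0.37,0,0,0,0]]]'
python3 -c "
from h import *
plan(.4826,.2985,.0263,-170.7)"
```

```text
t: 14.55
position: [0.4831, 0.2984, 0.0327]
orientation: [-0.001, 0.762, -0.648, 0.0]
force: [-0.5, -0.2, -3.5]
finger_gap: 0.0558
grip_force: 64.6
turn -0.01 then x,y,z units [-0.005  0.015  0.215] tilt [-0.001 -0.001 -1.   ] yaw -170.78
```

```bash
python3 -m jog '[[[0.37,0,0.015,0.07,0],[0.37,0,0,0.07,0],[0.37,0,0,0,0],[0.37,0,0,0,0]]]'
python3 -m jog '[[[0.37,0,0,0.04,0],[0.37,0,0,0,0]]]'
python3 -m jog '[[[0.37,0,0,0.04,0],[0.37,0,0,0,0]]]'
```

```text
t: 14.95
position: [0.4823, 0.2982, 0.028]
orientation: [0.0, 0.762, -0.648, 0.0]
force: [-0.8, 0.2, -3.1]
finger_gap: 0.0562
grip_force: 64.6
t: 15.15
position: [0.4823, 0.2982, 0.0267]
orientation: [0.0, 0.762, -0.648, -0.0]
force: [0.1, -0.9, -2.7]
finger_gap: 0.0562
grip_force: 64.6
t: 15.35
position: [0.4825, 0.2983, 0.0261]
orientation: [-0.0, 0.762, -0.648, 0.0]
force: [-1.7, -1.2, 1.7]
finger_gap: 0.0558
grip_force: 65.1
```

```bash
python3 -m jog '[[[0.3,0,0,0,0],[0.24,0,0,0,0],[0.18,0,0,0,0],[0.16,0,0,0,0],[0.15,0,0,-0.2,0],[0.15,0,0,-0.6,0],[0.15,0,0,-1,0],[0.15,0,0,-1,0],[0.15,0,0,-0.3,0],[0.15,0,0,0,0]]]'
python3 -c "
from h import *
plan(.5632,.0406,.041,-170.7)"
```

```text
t: 16.35
position: [0.483, 0.2989, 0.1204]
orientation: [-0.002, 0.762, -0.648, 0.0]
force: [-0.1, 0.5, -0.9]
finger_gap: 0.0724
grip_force: 0.0
turn -0.009 then x,y,z units [ 8.928 -1.248  2.648] tilt [-0.003 -0.003 -1.   ] yaw -170.77
```

```bash
python3 -m jog '[[[0.15,0.99,-0.139,0,0],[0.15,0.99,-0.139,0,0],[0.15,0.99,-0.139,0,0],[0.15,0.99,-0.139,0,0],[0.15,0.99,-0.139,0,0],[0.15,0.99,-0.139,0,0],[0.15,0.99,-0.139,0,0],[0.15,0.99,-0.139,0,0],[0.15,0.99,-0.139,0.3,0],[0.15,0,0,0.5,0],[0.15,0,0,0.4,0],[0.15,0,0,0,0],[0.15,0,0,0,0]]]'
python3 - <<'E'
from h import *
im=vision.snapshot("top")
print("pad now",seg("top","loading_pad",im,(201,209),.004,R=17,inner=16),seg("top","disc_1",im,(171,214),.004,R=17,inner=16))
plan(.5632,.0406,.041,-170.7)
E
```

```text
t: 17.65
position: [0.5619, 0.0408, 0.0819]
orientation: [0.001, 0.762, -0.648, -0.0]
force: [0.7, 0.7, -0.3]
finger_gap: 0.0727
grip_force: 0.0
pad now [0.485  0.3167 0.8277] [0.4726 0.3755 1.0069]
turn -0.001 then x,y,z units [ 0.018 -0.026  1.386] tilt [ 0.  0. -1.] yaw -170.7
```

```bash
python3 -m jog '[[[0.15,0.02,-0.026,0.5,0],[0.15,0,0,0.5,0],[0.15,0,0,0.35,0],[0.15,0,0,0,0],[0.24,0,0,0,0],[0.28,0,0,0,0],[0.32,0,0,0,0],[0.36,0,0,0,0],[0.36,0,0,0,0]]]' 40
python3 - <<'E'
from h import *
im=vision.snapshot("top");cv2.imwrite("pics/t5.png",cv2.resize(im[140:290,130:400],None,fx=2.9,fy=2.9,interpolation=cv2.INTER_CUBIC)[:,:,::-1])
E
```

```text
t: 18.6
position: [0.5635, 0.0401, 0.0432]
orientation: [-0.001, 0.762, -0.648, 0.0]
force: [-2.1, 1.4, 6.1]
finger_gap: 0.059
grip_force: 41.8
```

View pics/t5.png

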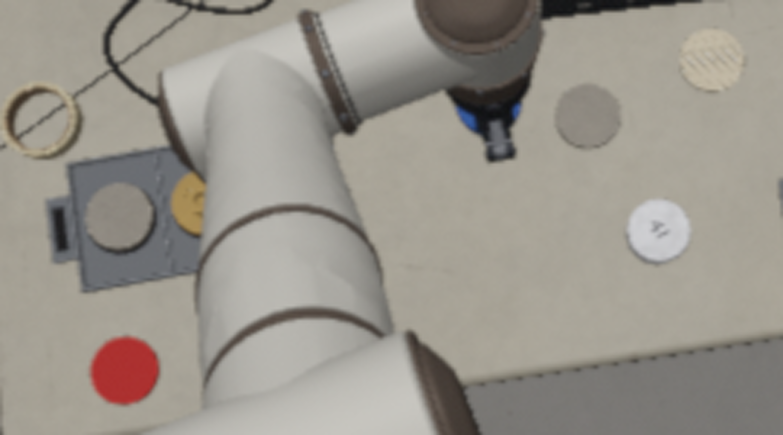

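The arm hides the pad in this view (half seen at crop 190,203, in its place). The tub is gripped; lifting it.

```bash
python3 -m jog '[[[0.36,0,0,-0.1,0],[0.36,0,0,-0.5,0],[0.36,0,0,-0.9,0],[0.36,0,0,-0.6,0],[0.36,0,0,-0.1,0],[0.36,0,0,0,0]]]'
python3 -c "
from h import *
plan(.4952,.2213,.0475,-170.7)"
```

```text
t: 19.25
position: [0.5631, 0.04, 0.1082]
orientation: [-0.001, 0.762, -0.648, 0.0]
force: [0.5, 0.0, -1.5]
finger_gap: 0.0582
grip_force: 43.2
turn -0.012 then x,y,z units [-6.331  1.258  2.024] tilt [-0.001 -0.001 -1.   ] yaw -170.8
```

```bash
python3 -m jog '[[[0.36,-0.5,0.1,0,0],[0.36,-0.97,0.193,0,0],[0.36,-0.97,0.193,0,0],[0.36,-0.97,0.193,0,0],[0.36,-0.97,0.193,0,0],[0.36,-0.97,0.193,0,0],[0.36,-0.97,0.193,0,0],[0.36,0,0,0.5,0],[0.36,0,0,0.6,0],[0.36,0,0,0.5,0],[0.36,0,0,0.1,0],[0.36,0,0,0,0],[0.36,0,0,0,0]]]'
python3 -c "
from h import *
plan(.4952,.2213,.0475,-170.7)"
```

```text
t: 20.55
position: [0.4956, 0.2214, 0.0573]
orientation: [-0.0, 0.762, -0.648, 0.0]
force: [1.1, -0.1, -1.3]
finger_gap: 0.0588
grip_force: 43.2
turn -0.007 then x,y,z units [-0.     0.014  0.327] tilt [-0. -0. -1.] yaw -170.76
```

```bash
python3 -m jog '[[[0.36,0,0.014,0.15,0],[0.36,0,0,0.1,0],[0.36,0,0,0,0],[0.36,0,0,0,0]]]'
python3 -m jog '[[[0.36,0,0,0.04,0],[0.36,0,0,0,0]]]'
python3 -m jog '[[[0.36,0,0,0.04,0],[0.36,0,0,0,0]]]'
python3 -m jog '[[[0.36,0,0,0.03,0],[0.36,0,0,0,0]]]'
```

```text
t: 20.95
position: [0.4951, 0.2209, 0.0497]
orientation: [-0.0, 0.762, -0.648, 0.0]
force: [0.2, 0.0, -0.7]
finger_gap: 0.0586
grip_force: 43.2
t: 21.15
position: [0.4951, 0.2209, 0.0484]
orientation: [0.0, 0.762, -0.648, -0.0]
force: [0.0, -0.4, -0.7]
finger_gap: 0.0587
grip_force: 43.2
t: 21.35
position: [0.4952, 0.221, 0.0473]
orientation: [-0.0, 0.762, -0.648, 0.0]
force: [1.3, 0.1, -0.4]
finger_gap: 0.0589
grip_force: 43.3
t: 21.55
position: [0.4952, 0.221, 0.0473]
orientation: [-0.0, 0.762, -0.648, 0.0]
force: [-2.4, -0.5, 5.6]
finger_gap: 0.0586
grip_force: 43.8
```

```bash
python3 -m jog '[[[0.3,0,0,0,0],[0.24,0,0,0,0],[0.18,0,0,0,0],[0.16,0,0,0,0],[0.15,0,0,-0.2,0],[0.15,0,0,-0.6,0],[0.15,0,0,-1,0.5],[0.15,0,0,-0.9,0],[0.15,0,0,0,0],[0.15,0,0,0,0]]]'
python3 -c "
from h import *
plan(.5571,-.0487,.06,-174.7)"
```

```text
t: 22.55
position: [0.4951, 0.2211, 0.128]
orientation: [-0.001, 0.739, -0.674, -0.0]
force: [-0.1, -0.1, -0.2]
finger_gap: 0.0729
grip_force: 0.0
turn -0.011 then x,y,z units [ 9.145 -1.227  2.267] tilt [-0.001 -0.001 -1.   ] yaw -174.79
```

```bash
python3 -m jog '[[[0.17,0.5,-0.07,0,0],[0.17,0.96,-0.129,0,0],[0.17,0.96,-0.129,0,0],[0.17,0.96,-0.129,0,0],[0.17,0.96,-0.129,0,0],[0.17,0.96,-0.129,0,0],[0.17,0.96,-0.129,0,0],[0.17,0.96,-0.129,0,0],[0.17,0.96,-0.129,0,0],[0.17,0.96,-0.129,0,0],[0.17,0,0,0.6,0],[0.17,0,0,0.9,0],[0.17,0,0,0.7,0],[0.17,0,0,0,0],[0.17,0,0,0,0]]]'
python3 - <<'E'
from h import *
im=vision.snapshot("scene");cv2.imwrite("pics/s6.png",cv2.resize(im[130:270,190:400],None,fx=3.5,fy=3.5,interpolation=cv2.INTER_CUBIC)[:,:,::-1])
plan(.5571,-.0487,.019,-174.7)
E
```

```text
t: 24.05
position: [0.5563, -0.0494, 0.0606]
orientation: [0.001, 0.739, -0.674, -0.001]
force: [0.4, -0.5, 0.3]
finger_gap: 0.0707
grip_force: 0.0
turn -0.008 then x,y,z units [-0.013 -0.002  1.419] tilt [ 0. -0. -1.] yaw -174.77
```

View pics/s6.png

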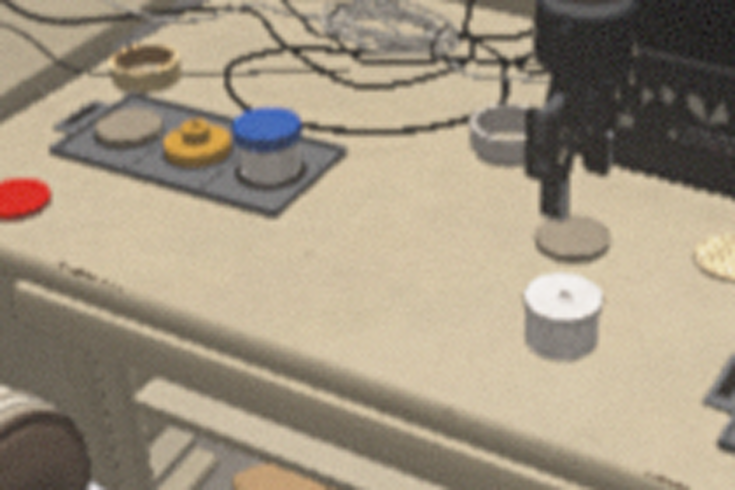

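Long tray is filled: disc, pad and tub at crop (128,127), (197,143) and (268,145). The gripper is over the second plain disc.

```bash
python3 -m jog '[[[0.17,0,0,0.5,0],[0.17,0,0,0.5,0],[0.17,0,0,0.3,0],[0.17,0,0,0.08,0],[0.17,0,0,0,0],[0.25,0,0,0,0],[0.29,0,0,0,0],[0.33,0,0,0,0],[0.36,0,0,0,0],[0.36,0,0,0,0]]]' 40
```

```text
t: 25.1
position: [0.5572, -0.0487, 0.0212]
orientation: [-0.0, 0.739, -0.674, 0.0]
force: [-1.7, -0.0, 6.6]
finger_gap: 0.0566
grip_force: 41.1
```

```bash
python3 -m jog '[[[0.36,0,0,-0.1,0],[0.36,0,0,-0.5,0],[0.36,0,0,-0.9,0],[0.36,0,0,-0.8,0],[0.36,0,0,-0.2,0],[0.36,0,0,0,0]]]'
python3 -c "
from h import *
plan(.4716,-.2875,.0255,-174.7)"
```

```text
t: 25.7
position: [0.5573, -0.0486, 0.0958]
orientation: [-0.001, 0.739, -0.674, 0.001]
force: [-0.4, 0.3, -0.7]
finger_gap: 0.0564
grip_force: 42.7
turn -0.011 then x,y,z units [7.666 3.579 2.343] tilt [-0.    -0.002 -1.   ] yaw -174.78
```

```bash
python3 -m jog '[[[0.36,0.45,0.21,0,0],[0.36,0.9,0.42,0,0],[0.36,0.9,0.42,0,0],[0.36,0.9,0.42,0,0],[0.36,0.9,0.42,0,0],[0.36,0.9,0.42,0,0],[0.36,0.9,0.42,0,0],[0.36,0.9,0.42,0,0],[0.36,0.9,0.42,0,0],[0.36,0,0,0.6,0],[0.36,0,0,0.7,0],[0.36,0,0,0.5,0],[0.36,0,0,0.2,0],[0.36,0,0,0,0],[0.36,0,0,0,0]]]'
python3 - <<'E'
from h import *
plan(.4716,-.2875,.0255,-174.7)
im=vision.snapshot("scene");cv2.imwrite("pics/s7.png",cv2.resize(im[180:300,330:500],None,fx=4,fy=4,interpolation=cv2.INTER_CUBIC)[:,:,::-1])
E
```

```text
t: 27.2
position: [0.471, -0.2873, 0.0349]
orientation: [0.0, 0.739, -0.674, -0.0]
force: [0.9, 0.3, 0.2]
finger_gap: 0.0567
grip_force: 42.7
turn -0.009 then x,y,z units [ 0.01  -0.018  0.314] tilt [ 0.  0. -1.] yaw -174.77
```

View pics/s7.png

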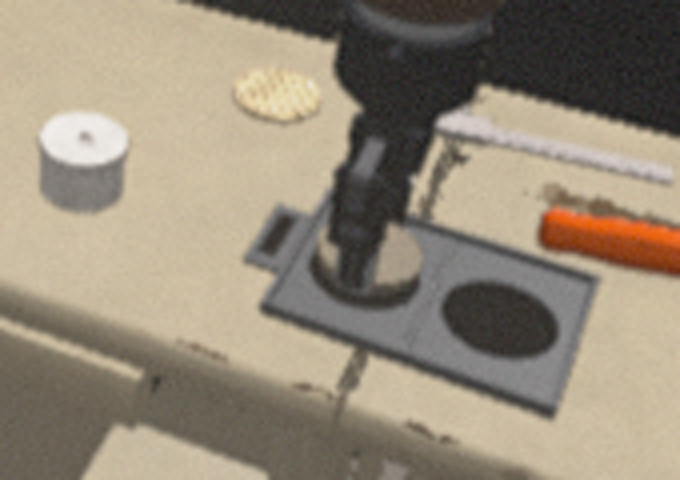

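The disc hovers level over the short tray's place next to its tab (crop 365,270).

```bash
python3 -m jog '[[[0.36,0,-0.01,0.14,0],[0.36,0,0,0.1,0],[0.36,0,0,0,0],[0.36,0,0,0,0]]]'
python3 -m jog '[[[0.36,0,0,0.04,0],[0.36,0,0,0,0]]]'
python3 -m jog '[[[0.36,0,0,0.04,0],[0.36,0,0,0,0]]]'
python3 -m jog '[[[0.36,0,0,0.03,0],[0.36,0,0,0,0]]]'
```

```text
t: 27.65
position: [0.4714, -0.287, 0.0278]
orientation: [0.0, 0.739, -0.674, 0.0]
force: [-0.2, 0.3, -0.0]
finger_gap: 0.0564
grip_force: 42.7
t: 27.85
position: [0.4713, -0.287, 0.0265]
orientation: [0.0, 0.739, -0.674, -0.0]
force: [0.0, -0.2, -1.6]
finger_gap: 0.0565
grip_force: 42.7
t: 28.05
position: [0.4714, -0.287, 0.0253]
orientation: [-0.0, 0.739, -0.674, 0.0]
force: [-0.5, 1.5, -0.8]
finger_gap: 0.0566
grip_force: 42.7
t: 28.25
position: [0.4714, -0.287, 0.0252]
orientation: [0.0, 0.739, -0.674, 0.0]
force: [-0.9, 1.5, 5.5]
finger_gap: 0.0566
grip_force: 43.3
```

```bash
python3 -m jog '[[[0.3,0,0,0,0],[0.24,0,0,0,0],[0.2,0,0,0,0],[0.18,0,0,0,0],[0.17,0,0,-0.2,0],[0.17,0,0,-0.6,0],[0.17,0,0,-1,0],[0.17,0,0,-1,0],[0.17,0,0,0,0],[0.17,0,0,0,0]]]'
python3 -c "
from h import *
plan(.4485,-.1083,.036,-174.7)"
```

```text
t: 29.25
position: [0.4716, -0.287, 0.1094]
orientation: [-0.001, 0.739, -0.674, 0.001]
force: [-0.2, -0.6, -1.0]
finger_gap: 0.0707
grip_force: 0.0
turn -0.011 then x,y,z units [-6.003  0.217  2.446] tilt [ 0.    -0.002 -1.   ] yaw -174.79
```

```bash
python3 -m jog '[[[0.17,-0.5,0.018,0,0],[0.17,-0.917,0.033,0,0],[0.17,-0.917,0.033,0,0],[0.17,-0.917,0.033,0,0],[0.17,-0.917,0.033,0,0],[0.17,-0.917,0.033,0,0],[0.17,-0.917,0.033,0.3,0],[0.17,0,0,0.5,0],[0.17,0,0,0.2,0],[0.17,0,0,0,0],[0.17,0,0,0,0]]]'
python3 - <<'E'
from h import *
im=vision.snapshot("top");print("disc B",seg("top","disc_1",im,(423,209),.004,R=17,inner=16))
plan(.4485,-.1083,.036,-174.7)
E
```

```text
t: 30.35
position: [0.4484, -0.1085, 0.0782]
orientation: [0.0, 0.738, -0.674, -0.0]
force: [-0.3, 0.7, 1.4]
finger_gap: 0.0707
grip_force: 0.0
disc B [ 0.4744 -0.2887  0.8881]
turn -0.014 then x,y,z units [-0.01   0.005  1.417] tilt [ 0. -0. -1.] yaw -174.81
```

```bash
python3 -m jog '[[[0.17,0,0,0.5,0],[0.17,0,0,0.5,0],[0.17,0,0,0.4,0],[0.17,0,0,0,0],[0.26,0,0,0,0],[0.31,0,0,0,0],[0.35,0,0,0,0],[0.39,0,0,0,0],[0.4,0,0,0,0],[0.4,0,0,0,0]]]' 40
python3 -m jog '[[[0.4,0,0,-0.1,0],[0.4,0,0,-0.5,0],[0.4,0,0,-0.9,0],[0.4,0,0,-0.6,0],[0.4,0,0,-0.1,0],[0.4,0,0,0,0]]]'
python3 -c "
from h import *
plan(.4789,-.3657,.0425,-174.7)"
```

```text
t: 31.4
position: [0.4484, -0.1085, 0.0374]
orientation: [-0.0, 0.739, -0.674, 0.0]
force: [-2.6, -0.5, 6.4]
finger_gap: 0.0543
grip_force: 40.8
t: 32.0
position: [0.4487, -0.1081, 0.1027]
orientation: [-0.001, 0.739, -0.674, 0.0]
force: [0.2, 0.1, -0.8]
finger_gap: 0.0543
grip_force: 42.5
turn -0.011 then x,y,z units [ 8.641 -0.21   2.007] tilt [-0.    -0.002 -1.   ] yaw -174.79
```

```bash
python3 -m jog '[[[0.4,0.45,-0.01,0,0],[0.4,0.91,-0.022,0,0],[0.4,0.91,-0.022,0,0],[0.4,0.91,-0.022,0,0],[0.4,0.91,-0.022,0,0],[0.4,0.91,-0.022,0,0],[0.4,0.91,-0.022,0,0],[0.4,0.91,-0.022,0,0],[0.4,0.91,-0.022,0,0],[0.4,0.91,-0.022,0,0],[0.4,0,0,0.5,0],[0.4,0,0,0.6,0],[0.4,0,0,0.4,0],[0.4,0,0,0.15,0],[0.4,0,0,0,0],[0.4,0,0,0,0]]]'
python3 -c "
from h import *
plan(.4789,-.3657,.0425,-174.7)"
```

```text
t: 33.6
position: [0.4788, -0.3658, 0.0532]
orientation: [-0.0, 0.739, -0.674, 0.0]
force: [-0.5, -0.2, -0.3]
finger_gap: 0.0542
grip_force: 42.5
turn -0.005 then x,y,z units [-0.005 -0.004  0.358] tilt [ 0.001 -0.001 -1.   ] yaw -174.74
```

```bash
python3 -m jog '[[[0.4,0,0,0.18,0],[0.4,0,0,0.12,0],[0.4,0,0,0,0],[0.4,0,0,0,0]]]'
python3 -m jog '[[[0.4,0,0,0.04,0],[0.4,0,0,0,0]]]'
python3 -m jog '[[[0.4,0,0,0.04,0],[0.4,0,0,0,0]]]'
python3 -m jog '[[[0.4,0,0,0.03,0],[0.4,0,0,0,0]]]'
```

```text
t: 34.0
position: [0.4784, -0.3658, 0.044]
orientation: [0.0, 0.739, -0.674, 0.0]
force: [0.8, -0.5, -2.0]
finger_gap: 0.054
grip_force: 42.5
t: 34.2
position: [0.4783, -0.3658, 0.0427]
orientation: [-0.0, 0.739, -0.674, 0.0]
force: [-0.5, -0.1, -1.7]
finger_gap: 0.0542
grip_force: 42.5
t: 34.4
position: [0.4785, -0.3659, 0.0416]
orientation: [-0.0, 0.739, -0.674, 0.0]
force: [-0.8, -0.3, -2.0]
finger_gap: 0.0541
grip_force: 42.6
t: 34.6
position: [0.4785, -0.3659, 0.0415]
orientation: [0.0, 0.739, -0.674, 0.0]
force: [-1.7, 2.1, 4.5]
finger_gap: 0.0541
grip_force: 43.0
```

```bash
python3 -m jog '[[[0.32,0,0,0,0],[0.27,0,0,0,0],[0.22,0,0,0,0],[0.2,0,0,0,0],[0.2,0,0,-0.2,0],[0.2,0,0,-0.6,0],[0.2,0,0,-1,0],[0.2,0,0,-1,0],[0.2,-1,0,-0.5,0],[0.2,-1,0,0,0],[0.2,-1,0,0,0],[0.2,-1,0,0,0],[0.2,-1,0,0,0],[0.2,-1,0,0,0],[0.2,-1,0,0,0],[0.2,-1,0,0,0],[0.2,-1,0,0,0],[0.2,-1,0,0,0],[0.2,-1,0,0,0],[0.2,0,0,0,0]]]'
python3 - <<'E'
from h import *
im=vision.snapshot("top")
for n,p in(("disc_1",(171,214)),("loading_pad",(201,208)),("grease_tub",(229,200)),("disc_1",(423,209)),("sample_tin",(454,203))):
    print(n,seg("top",n,im,p,.004,R=18,inner=17))
a=cv2.resize(im[170:260,130:270],None,fx=2.8,fy=2.8,interpolation=cv2.INTER_CUBIC);b=cv2.resize(im[170:260,380:520],None,fx=2.8,fy=2.8,interpolation=cv2.INTER_CUBIC)
cv2.imwrite("pics/t8.png",np.hstack([a,b])[:,:,::-1])
s=vision.snapshot("scene");cv2.imwrite("pics/s8.png",cv2.resize(s[120:320,190:520],None,fx=2.4,fy=2.4,interpolation=cv2.INTER_CUBIC)[:,:,::-1])
E
```

```text
t: 36.6
position: [0.4484, -0.0349, 0.1404]
orientation: [-0.001, 0.74, -0.673, 0.0]
force: [0.4, 0.8, 0.1]
finger_gap: 0.0678
grip_force: 0.0
disc_1 [0.4726 0.3755 1.006 ]
loading_pad [0.4815 0.2918 1.4232]
grease_tub [0.521  0.2247 0.8993]
disc_1 [ 0.4743 -0.2887  0.8917]
sample_tin [ 0.4826 -0.3697  0.7849]
```

View pics/t8.png

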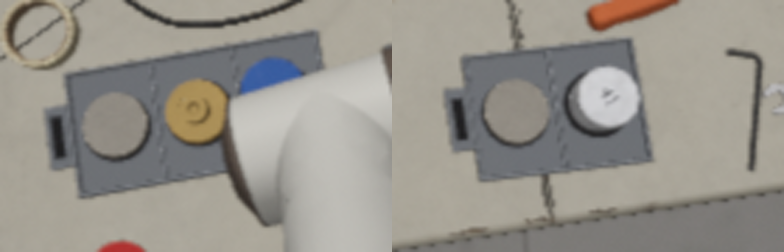

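View pics/s8.png

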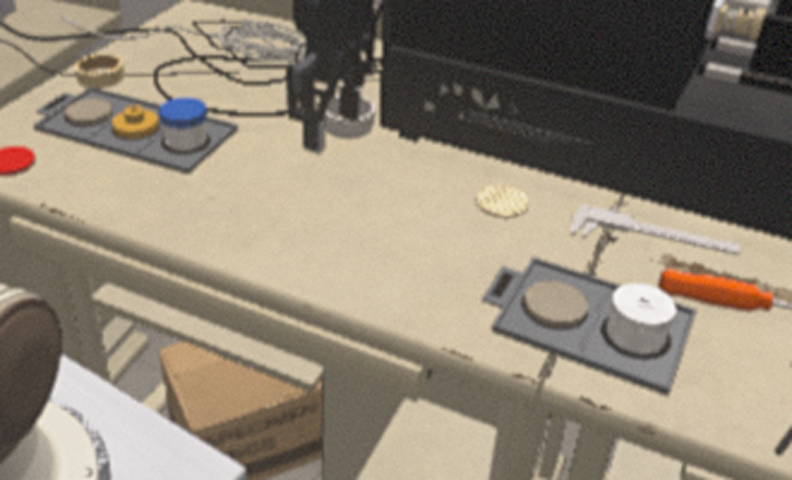

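All five stand upright in their places; the ribbed plate, ring and caliper are untouched. Last check: overlay each top rim's ideal outline.

```bash
python3 - <<'E'
from h import *
A=np.linspace(0,2*np.pi,80);T=[(.4707,.375,.03,.012),(.4826,.2985,.0295,.016),(.4952,.2213,.03,.052),(.4716,-.2875,.03,.012),(.4789,-.3657,.028,.044)]
def crop(c,u,v,f=6,w=130,h=48):
    im=vision.snapshot(c)
    k=cv2.resize(im[v:v+h,u:u+w],None,fx=f,fy=f,interpolation=cv2.INTER_CUBIC)
    for x,y,r,z in T:
        p=proj(c,np.c_[x+r*np.cos(A),y+r*np.sin(A),np.full(80,z)]);cv2.polylines(k,[np.int32((p-[u,v]+.5)*f)],True,(255,0,0),1)
    return k
cv2.imwrite("pics/o9.png",np.vstack([np.hstack([crop("top",150,185,w=65),crop("top",400,185,w=65)]),np.hstack([crop("scene",205,155,w=65),crop("scene",405,230,w=65)])])[:,:,::-1])
E
```

```text
(no output)
```

View pics/o9.png

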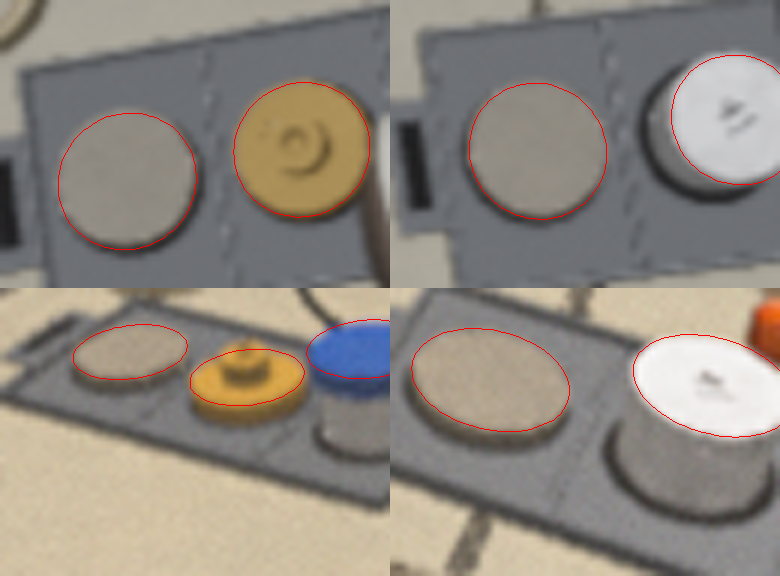

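The ideal outlines match every top rim to about a millimetre. Handing in.

```bash
python3 -c "
from plant import manip
print(manip.finish_job())"
```

```text
the job is handed in; nothing more can be done
None
```

Both kits are made up and handed in at about 37 s; by the final overlay the visible rims sit within about 1 mm of ideal (the tub only partly in view), and the ribbed plate, ring, caliper and red disc were left alone.

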